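# Close the objective canister with the lid that fits

## Task

The spare objective stands in the open canister. Of the three look-alike lids, pick the one that fits its mouth, set it on and press it straight down until the sprung clips snap over its edge and it sits flat on the rim; then let go. Leave the other two lids where they lie.

Things in the scene. Friction and masses are not known exactly. Their poses are not given: they have to be found in the camera images.
- canister_mouth (a point): Centre of the canister's open mouth, level with the top of its rim, 74 mm above the bench; z up. The rim is slippery. The 3 clips round the rim reach 13 mm above it; their noses, 10.8 mm above it, leave a gap 71 mm across. Pressing a 76 mm flange down between them pushes them outwards (about 5 N, more than its weight) until they spring back over its top as it meets the rim
- canister: Round aluminium pot fixed to the bench, origin at the centre of its underside, z up. 68 mm across outside, 60 mm inside the mouth, 74 mm tall, on a foot 96 mm across; three upright sprung steel clips, 120 degrees apart, stand 44 mm from its axis. A black objective stands in it, its top 21 mm below the rim. The tall microscope behind it leans out at its left: keep the arm on the robot's side of it
- lid_a_knob (a point): Point in the black knob of a loose round steel lid lying knob up. Flange (the disc seen) 56 mm across, 7 thick, lower edge bevelled 5; below it a plug 40 mm across, 16 long, its lower 13 tapering to 20. Knob: upright cylinder 22 across, 36 tall, alike on all lids. This point: on the axis, 8 below the knob's top, 28 above the flange's top, 51 above the plug's foot; z up. About 80 g
- lid_b_knob (a point): Point in the black knob of a loose round steel lid lying knob up. Flange (the disc seen) 76 mm across, 7 thick, lower edge bevelled 5; below it a plug 56 mm across, 16 long, its lower 13 tapering to 36. Knob: upright cylinder 22 across, 36 tall, alike on all lids. This point: on the axis, 8 below the knob's top, 28 above the flange's top, 51 above the plug's foot; z up. About 80 g
- lid_c_knob (a point): Point in the black knob of a loose round steel lid lying knob up. Flange (the disc seen) 96 mm across, 7 thick, lower edge bevelled 5; below it a plug 78 mm across, 16 long, its lower 13 tapering to 58. Knob: upright cylinder 22 across, 36 tall, alike on all lids. This point: on the axis, 8 below the knob's top, 28 above the flange's top, 51 above the plug's foot; z up. About 80 g
Not all that is in view belongs to the job. Leave any yellow look-alike of the part that bears lid_b_knob alone.

How it is judged:
At the end, for the whole second after the job is handed in: The 76 mm lid is snapped onto the canister: centred within 10 mm, level within 0.1 rad, its knob point 31 to 37.5 mm above the rim (35 when flat on it, under the clips). The 56 mm and 96 mm lids are within 30 mm of where they lay (z of lid_b_knob in the frame of canister_mouth between 0.031 and 0.0375 m and horizontal distance between lid_b_knob and canister_mouth below 0.01 m and angle between lid_b_knob's own z axis and vertical below 0.1 rad and distance of each of lid_a_knob, lid_c_knob from where it was at the start of the episode below 0.03 m); the robot touches nothing.
It also fails if it takes over 38 s, if anything falls off the work surface, if the arm or the gripper's body presses on something with over 40 N, if the wrist force passes 120 N, or if a joint passes its speed limit or range.

## Robot

A 7-joint arm with a two-finger parallel gripper is mounted at the origin on a cart in front of the work surface, level with it; the furniture and walls round the work are solid. World frame = base frame: x ahead of the robot, y to its left, z up, the work surface at z = 0. Lengths are in m, angles in rad, forces in N, time in s.
With the tool pointing down it reaches from about 0.425 to 0.95 m from the base axis. Payload 4.7 kg.
Tool frame: the origin (TCP) lies at the very end of the fingers, on their centre line; the grasp point (between the pads) lies 19 mm behind it; z points along the fingers, y is the line along which they close (so a half turn about z gives the same grasp; the last joint's range is limited). The gripper opens to 87 mm and grips with 3 to 60 N. Pads are 19 mm wide; open, the fingers measure 117 mm over their backs; the gripper's body (75 mm by 190 mm) begins 51 mm behind the grasp point.
Start: joints at [1.2, 0.469, -0.049, 1.532, 0.024, 1.141, -0.082], TCP at [0.226, -0.636, 0.223] pointing down, gripper open.
Joint ranges: [-2.59, 2.59], [-0.33, 1.99], [-1.39, 1.29], [0.1, 2.45], [-1.04, 4.18], [0.21, 1.99], [-2.66, 2.66]. Speed limits (rad/s): [2.57, 2.57, 3.14, 3.14, 3.14, 3.14, 3.14].

## Interface

Orientations are given as a rotation vector (axis times angle).
In Python, from cell import status, imaging, order gives the robot as it stands. The module is installed in compiled form; this text tells all that it offers.
- The arm moves only by the tool jog_arm, never from a script. Its argument "commands" is a list of rows, each a list of 7 numbers: the opening, from 0 (shut) to 1 (fully open), then the shift along the tool's x, y, z in m, then the turn, a rotation vector about the tool's x, y, z in rad. In form: [[jaw, tx, ty, tz, rx, ry, rz], ...]. A call has 1 to 8 rows; each row is the pose to reach, as a shift and turn from the pose commanded when the call began, along the tool's axes at that moment; what a row does not reach only later rows make up. A row lasts 1/10 s, in which the tool goes at most 50 mm and 8.59 degrees, less where a joint would pass 70% of its speed; a pose out of reach is approached as far as the arm can. A call with a gripper value outside its range is refused whole. The fingers move at their own pace and stop on an object; "squeeze" is the grip in N (left out, the last holds). Time passes only in rows, so rows that repeat a pose let the fingers close. It gives the time, the measured TCP pose, the force, the opening and the grip force at its end, in the units of the state.
- status.get_obs(): the state, without advancing time (a new reading comes with each control period).
- imaging.camera(name): name is "scene" or "top" or "wrist"; returns a dict with "frame" (480x640x3 uint8, blue, green, red), "z_map" (480x640 float32, m along the optical axis (not along the pixel's ray), 0 where there is no reading), "mtx" (3x3 intrinsics, pixels), "R" (3x3) and "t" (3): a world point X has camera coordinates R X + t. Camera axes: x right, y down, z forward; pixel columns grow to the right and rows downward; lengths in m; the calibration is good to about 2 mm. A picture is of the moment at which its call begins.
- order.finish_job(): hands the job in; it is judged then, once.
Trained networks look in a picture, given as the dict that the camera call returned (one of the last four; its "shot" number tells which), for a name from the list of things; names that differ only in an ending like _2 or _b are one class to them, and where a whole thing is asked for, a point or a joint stands for the part that bears it (a point fixed in the world has none). Each returns a list of dicts, best first, with "confidence" (0 to 1); they miss things now and then, are a little off and sometimes report something else, mostly with a low value. They report only what shows in the picture. A call takes as long as a camera call. They do not tell look-alikes from the thing itself.
- imaging.trace(picture, thing): "pixels" (480x640 bool, what is visible of it) and "uv" ([column, row] in pixels, amid what is visible of it).
- imaging.tip_of(picture, thing): "uv" ([column, row] in pixels: a listed point, or the origin of a listed thing).
The state is a dict: "time_s": time; "joint_pos": joint angles; "qd": joint speeds; "effort": joint torques, N m; "position": TCP position; "tool_rot": TCP orientation; "force": force on the tool from outside, world axes, zero at the start; "ft_torque": the same for the moment, N m; "opening": opening from 0.0 (shut) to 1.0 (fully open); "grasp_force": force on a finger pad.
Only numpy, scipy, OpenCV 4.12 (cv2) and the standard library are available. Lean on these libraries where they do the work, as an engineer would, in place of code of your own. Each camera call takes 0.05 s, during which the arm holds its last target. There are 200 camera calls.

## Working session

There is one attempt and no reset: what is moved stays moved. The work goes in short steps, Python scripts to look and compute and a tool call to move; the robot and the scene stay as the last step left them, time stands still between calls to the robot, and variables do not carry over. Pictures are saved under pics/ and viewed, at most 10 in all, crops included, and the job is handed in when it is done.

Besides the shell and the picture viewer there is one more tool, called as a command line: name --pt "numbers of a row" for each row, then --argument value for the rest. jog_arm: Moves the arm, as the interface text tells. Its arguments: {"type":"object","properties":{"commands":{"type":"array","items":{"type":"array","items":{"type":"number"}}},"squeeze":{"type":"number"}},"required":["commands"]}

```bash
mkdir -p pics
cat > h.py <<'E'
import numpy as np, cv2
from cell import status, imaging, order
from scipy.spatial.transform import Rotation as Ro
def world(p,uv,z=None):
    u,v=uv; d=np.linalg.inv(p["mtx"])@[u,v,1]
    if z is None:
        d=d*p["z_map"][int(round(v)),int(round(u))]; return p["R"].T@(d-p["t"])
    c=-p["R"].T@p["t"]; r=p["R"].T@d; return c+r*(z-c[2])/r[2]
E
python3 - <<'E'
from h import *
s=status.get_obs(); print(s)
for n in ("scene","top"):
    p=imaging.camera(n); cv2.imwrite(f"pics/{n}0.png",p["frame"]); print(n,-p["R"].T@p["t"])
    for t in ("lid_a_knob","lid_b_knob","lid_c_knob","canister_mouth","canister"):
        for r in imaging.tip_of(p,t)[:5]:
            print(t,round(r["confidence"],2),np.round(r["uv"]),world(p,r["uv"],0.074 if 'mouth' in t else 0 if t=='canister' else 0.051).round(3),world(p,r["uv"]).round(3))
E
```

```text
{'time_s': 0.0, 'joint_pos': array([ 1.20008555,  0.46942768, -0.04864523,  1.53369791,  0.02411866,
        1.1409885 , -0.08230627]), 'qd': array([-1.12795388e-03,  2.97608781e-04, -6.35349305e-04, -2.64764759e-05,
       -1.13230444e-04,  2.32225666e-04, -1.28194739e-03]), 'effort': array([ 2.44213707e-04, -5.07978022e+01, -8.12550355e-02, -2.36156327e+01,
       -6.15282124e-02,  3.79065704e-02,  1.64042754e-04]), 'position': array([ 0.22608738, -0.63537201,  0.22150718]), 'tool_rot': array([-3.09393561e+00, -5.34103809e-01,  6.17424318e-04]), 'force': array([ 0.19716238, -0.16574949,  0.10035991]), 'ft_torque': array([-0.03618118,  0.02827038,  0.03388051]), 'grasp_force': 0.0, 'opening': 0.9996042432166127}
scene [0.0322184  0.70067225 0.55409369]
lid_a_knob 0.84 [316. 212.] [ 0.604 -0.303  0.051] [ 0.595 -0.287  0.059]
lid_b_knob 0.94 [340. 200.] [ 0.59  -0.394  0.051] [ 0.591 -0.395  0.051]
lid_b_knob 0.93 [387. 218.] [ 0.448 -0.35   0.051] [ 0.449 -0.353  0.05 ]
lid_c_knob 0.7 [322. 293.] [ 0.42  -0.     0.051] [0.415 0.008 0.057]
canister_mouth 0.94 [337. 243.] [ 0.466 -0.142  0.074] [ 0.474 -0.158  0.065]
canister 0.71 [335. 281.] [ 0.458 -0.123  0.   ] [ 0.446 -0.099  0.016]
top [ 0.41731683 -0.16803938  0.99256814]
lid_a_knob 0.78 [388. 203.] [ 0.594 -0.3    0.051] [ 0.592 -0.298  0.059]
lid_a_knob 0.34 [421. 276.] [ 0.458 -0.358  0.051] [ 0.458 -0.356  0.057]
lid_b_knob 0.66 [443. 195.] [ 0.609 -0.403  0.051] [ 0.607 -0.401  0.059]
lid_b_knob 0.6 [421. 276.] [ 0.458 -0.357  0.051] [ 0.458 -0.356  0.057]
lid_c_knob 0.92 [224. 297.] [0.42  0.005 0.051] [0.42  0.004 0.055]
canister_mouth 0.74 [297. 273.] [ 0.463 -0.13   0.074] [ 0.464 -0.129  0.052]
canister_mouth 0.45 [387. 203.] [ 0.591 -0.295  0.074] [ 0.593 -0.296  0.063]
canister 0.74 [298. 275.] [ 0.462 -0.13   0.   ] [ 0.46  -0.132  0.051]
```

View pics/top0.png

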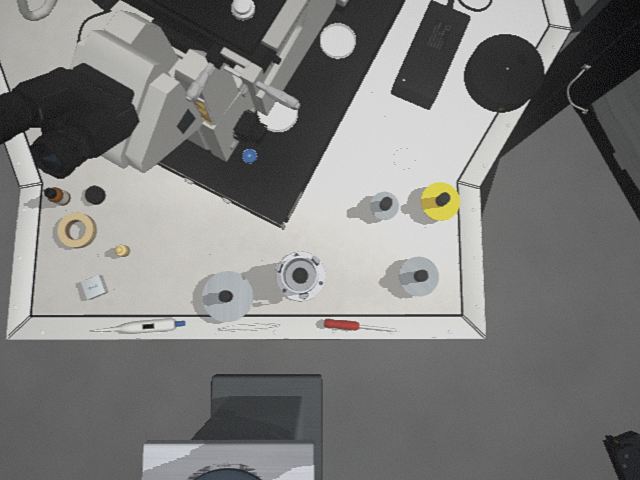

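View pics/scene0.png

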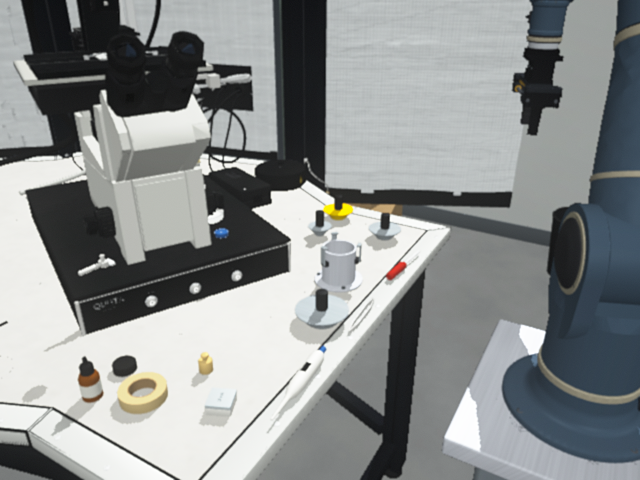

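The top view shows the 76 mm steel lid at (421,276). The 56 mm lid is at (385,205), the yellow decoy at (441,200), the 96 mm lid at (226,297) and the canister at (300,275). The scene view agrees with this.

```bash
cat >> h.py <<'E'
def delta(target, yaw=None):
    """shift/turn in tool axes to world target TCP (tool down; yaw of tool y axis, mod pi)"""
    s=status.get_obs(); R=Ro.from_rotvec(s["tool_rot"]); print("pos",s["position"].round(4),"F",s["force"].round(2),"t",s["time_s"],"op",s["opening"])
    print("tool x",R.as_matrix()[:,0].round(3),"y",R.as_matrix()[:,1].round(3),"z",R.as_matrix()[:,2].round(3))
    print("shift",R.inv().apply(np.array(target)-s["position"]).round(4))
def cloud(p):
    v,u=np.nonzero(p["z_map"]>0); d=p["z_map"][v,u]
    X=(np.linalg.inv(p["mtx"])@np.c_[u,v,np.ones(len(u))].T*d).T
    return (X-p["t"])@p["R"]
def near(P,c,r,z0,z1):
    return P[(np.hypot(*(P[:,:2]-c).T)<r)&(P[:,2]>z0)&(P[:,2]<z1)]
E
python3 - <<'E'
from h import *
p=imaging.camera("top"); P=cloud(p)
for n,c,z0,z1,r in (("B flange",(.458,-.356),.015,.032,.05),("B knob",(.458,-.356),.05,.07,.03),("rim",(.463,-.135),.066,.08,.05),("foot",(.463,-.135),.004,.02,.055),("clips",(.463,-.135),.081,.1,.06)):
    Q=near(P,c,r,z0,z1)
    if len(Q)<5: print(n,len(Q)); continue
    (x,y),rad=cv2.minEnclosingCircle(Q[:,:2].astype(np.float32)); print(n,len(Q),"circ",round(x,4),round(y,4),round(rad,4),"mean",Q.mean(0).round(4))
    if n=="clips": print(Q.round(3)[::3])
delta((.457,-.356,.22))
E
```

```text
B flange 1107 circ 0.4592 -0.3592 0.0385 mean [ 0.4588 -0.3585  0.0227]
B knob 117 circ 0.4589 -0.3588 0.011 mean [ 0.4587 -0.3585  0.0582]
rim 267 circ 0.4626 -0.138 0.0381 mean [ 0.4608 -0.1343  0.0733]
foot 877 circ 0.4623 -0.1362 0.0538 mean [ 0.4579 -0.1353  0.0063]
clips 107 circ 0.4607 -0.1341 0.0436 mean [ 0.4605 -0.1346  0.0868]
[[ 0.492 -0.159  0.085]
 [ 0.492 -0.164  0.086]
 [ 0.49  -0.161  0.086]
 [ 0.49  -0.166  0.085]
 [ 0.488 -0.163  0.086]
 [ 0.487 -0.159  0.088]
 [ 0.487 -0.164  0.086]
 [ 0.485 -0.161  0.086]
 [ 0.485 -0.166  0.083]
 [ 0.483 -0.163  0.085]
 [ 0.483 -0.168  0.086]
 [ 0.481 -0.168  0.085]
 [ 0.48  -0.1    0.088]
 [ 0.478 -0.095  0.088]
 [ 0.478 -0.1    0.086]
 [ 0.476 -0.097  0.09 ]
 [ 0.476 -0.102  0.084]
 [ 0.474 -0.097  0.088]
 [ 0.473 -0.093  0.085]
 [ 0.473 -0.099  0.087]
 [ 0.471 -0.095  0.088]
 [ 0.469 -0.093  0.083]
 [ 0.469 -0.099  0.088]
 [ 0.467 -0.099  0.087]
 [ 0.425 -0.138  0.091]
 [ 0.425 -0.143  0.088]
 [ 0.425 -0.148  0.088]
 [ 0.423 -0.138  0.086]
 [ 0.423 -0.143  0.087]
 [ 0.423 -0.148  0.086]
 [ 0.421 -0.138  0.089]
 [ 0.421 -0.143  0.085]
 [ 0.42  -0.136  0.086]
 [ 0.42  -0.141  0.086]
 [ 0.42  -0.147  0.089]
 [ 0.418 -0.14   0.086]]
pos [ 0.2263 -0.6359  0.2226] F [-0.8  -0.27  0.22] t 0.65 op 1.001106453069625
tool x [0.942 0.335 0.   ] y [ 0.335 -0.942  0.   ] z [ 0. -0. -1.]
shift [ 0.3112 -0.1864  0.0026]
```

jog_arm --pt "0.55 0.312 -0.183 0.03 0 0 0" --pt "0.55 0.312 -0.183 0.03 0 0 0" --pt "0.55 0.312 -0.183 0.03 0 0 0" --pt "0.55 0.312 -0.183 0.03 0 0 0" --pt "0.55 0.312 -0.183 0.03 0 0 0" --pt "0.55 0.312 -0.183 0.08 0 0 0" --pt "0.55 0.312 -0.183 0.08 0 0 0" --pt "0.55 0.312 -0.183 0.08 0 0 0"

```text
time_s: 1.45
position: [0.4611, -0.3543, 0.1412]
tool_rot: [-3.092, -0.542, -0.0]
force: [-0.2, 0.2, -0.0]
opening: 0.554
grasp_force: 0.0
```

Run:
```python
from h import *
p=imaging.camera("wrist"); cv2.imwrite("pics/w1.png",p["frame"]); P=cloud(p)
for r in imaging.tip_of(p,"lid_b_knob")[:2]: print(r["confidence"],r["uv"],world(p,r["uv"],0.051))
for c,z0,z1,r in (((.459,-.3585),.015,.032,.05),((.459,-.3585),.05,.07,.02)):
    Q=near(P,c,r,z0,z1)
    if len(Q)>5: print(len(Q),cv2.minEnclosingCircle(Q[:,:2].astype(np.float32)),Q.mean(0))
delta((.459,-.3585,.033))
```

```text
0.84 [501.0, 42.0] [ 0.6041424  -0.40604604  0.051     ]
0.58 [331.7, 250.3] [ 0.46345755 -0.36147118  0.051     ]
8027 ((0.46050387620925903, -0.3607902526855469), 0.03816591575741768) [ 0.46300116 -0.35991235  0.02262833]
1032 ((0.46098214387893677, -0.3607967793941498), 0.011021898128092289) [ 0.46202262 -0.36027348  0.05783009]
pos [ 0.4612 -0.3536  0.1407] F [-0.72 -0.39 -0.48] t 1.55 op 0.5493559845235844
tool x [0.939 0.343 0.   ] y [ 0.343 -0.939 -0.004] z [-0.001  0.004 -1.   ]
shift [-0.0038  0.0043  0.1077]
```

The wrist cloud puts the knob at about (0.461,-0.360), which agrees with the top view within 2 mm. I'll descend and grip.

jog_arm --pt "0.55 -0.003 0.006 0.04 0 0 0" --pt "0.55 -0.003 0.006 0.08 0 0 0" --pt "0.55 -0.003 0.006 0.106 0 0 0" --pt "0.55 -0.003 0.006 0.106 0 0 0" --pt "0.1 -0.003 0.006 0.106 0 0 0" --pt "0.1 -0.003 0.006 0.106 0 0 0" --pt "0.1 -0.003 0.006 0.106 0 0 0" --pt "0.1 -0.003 0.006 0.106 0 0 0" --squeeze 45

```text
time_s: 2.35
position: [0.4587, -0.3659, 0.038]
tool_rot: [3.094, 0.534, 0.002]
force: [0.5, 0.7, 0.4]
opening: 0.275
grasp_force: 4.1
```

jog_arm --pt "0.1 0 0 0 0 0 0" --pt "0.1 0 0 0 0 0 0"

```text
time_s: 2.55
position: [0.4587, -0.3659, 0.0377]
tool_rot: [3.095, 0.534, 0.002]
force: [-1.5, 1.3, 5.4]
opening: 0.243
grasp_force: 45.1
```

Run:
```python
from h import *
delta((.459,-.3585,.032)); print(status.get_obs()["grasp_force"])
p=imaging.camera("wrist"); cv2.imwrite("pics/w2.png",p["frame"])
```

```text
pos [ 0.4587 -0.3659  0.0377] F [-1.5   1.27  5.43] t 2.55 op 0.2427439450692847
tool x [0.942 0.335 0.001] y [ 0.335 -0.942  0.001] z [ 0.001 -0.001 -1.   ]
shift [ 0.0027 -0.0069  0.0057]
45.06404531188309
```

View pics/w2.png

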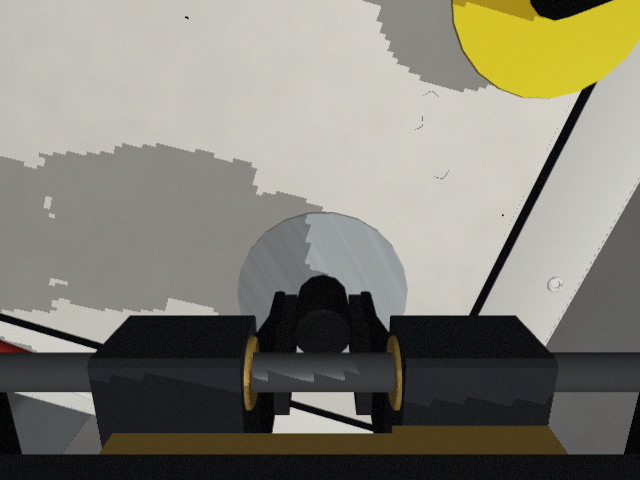

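The lid is gripped, with the knob between the pads at about (322,310), but 5 mm too high. I'll regrip lower and slightly further forward.

jog_arm --pt "0.5 0 0 0 0 0 0" --pt "0.5 0 0 0 0 0 0" --pt "0.5 0.003 0 0.006 0 0 0" --pt "0.5 0.003 0 0.006 0 0 0" --pt "0.1 0.003 0 0.006 0 0 0" --pt "0.1 0.003 0 0.006 0 0 0" --pt "0.1 0.003 0 0.006 0 0 0" --pt "0.1 0.003 0 0.006 0 0 0" --squeeze 45

```text
time_s: 3.4
position: [0.4609, -0.3647, 0.0306]
tool_rot: [3.096, 0.534, 0.0]
force: [-0.5, -0.2, -0.5]
opening: 0.239
grasp_force: 45.0
```

jog_arm --pt "0.1 0 0 0 0 0 0" --pt "0.1 0 0 -0.05 0 0 0" --pt "0.1 0 0 -0.1 0 0 0" --pt "0.1 0 0 -0.13 0 0 0" --pt "0.1 0 0 -0.13 0 0 0"

```text
time_s: 3.9
position: [0.4637, -0.3665, 0.1659]
tool_rot: [3.089, 0.533, 0.011]
force: [0.4, -0.0, -1.6]
opening: 0.24
grasp_force: 45.0
```

Run:
```python
from h import *
delta((.461,-.1345,.16)); print(status.get_obs()["grasp_force"])
p=imaging.camera("top"); P=cloud(p); z=status.get_obs()["position"]
Q=near(P,z[:2],.05,z[2]-.025,z[2]+.002)
print(len(Q),cv2.minEnclosingCircle(Q[:,:2].astype(np.float32)),Q.mean(0))
p=imaging.camera("scene"); cv2.imwrite("pics/s2.png",p["frame"][100:340,200:520].repeat(2,0).repeat(2,1))
```

```text
pos [ 0.4637 -0.3665  0.1659] F [ 0.45 -0.02 -1.62] t 3.9 op 0.24037893550423228
tool x [0.942 0.335 0.006] y [ 0.335 -0.942  0.009] z [ 0.008 -0.006 -1.   ]
shift [ 0.0751 -0.2195  0.0044]
44.993648529052734
0 ((0.0, 0.0), 0.0) [nan nan nan]<stdin>:5: RuntimeWarning: Mean of empty slice.
  ret = um.true_divide(
```

View pics/s2.png

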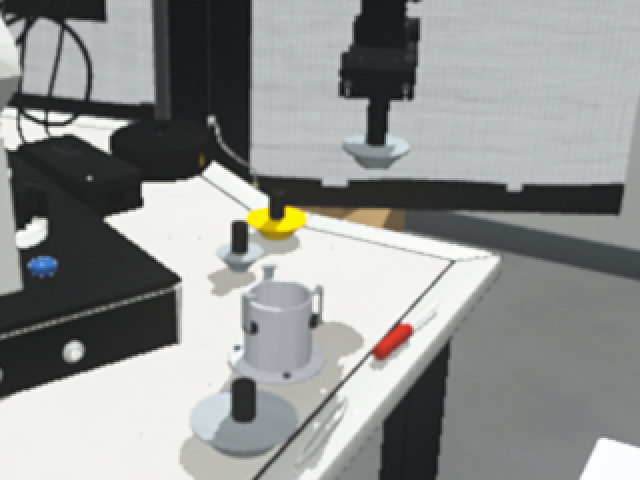

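The lid hangs level in the grip at about (375,150) in the crop, clear of everything. I'll carry it over the canister.

jog_arm --pt "0.1 0.025 -0.073 0 0 0 0" --pt "0.1 0.05 -0.146 0 0 0 0" --pt "0.1 0.065 -0.19 0 0 0 0" --pt "0.1 0.075 -0.22 0 0 0 0" --pt "0.1 0.075 -0.22 0 0 0 0" --pt "0.1 0.075 -0.22 0 0 0 0" --pt "0.1 0.075 -0.22 0.03 0 0 0" --pt "0.1 0.075 -0.22 0.03 0 0 0"

```text
time_s: 4.8
position: [0.4541, -0.132, 0.1268]
tool_rot: [-3.092, -0.533, 0.014]
force: [-0.7, -0.3, -1.3]
opening: 0.241
grasp_force: 45.0
```

Run:
```python
from h import *
delta((.461,-.1345,.11)); s=status.get_obs(); z=s["position"]
for n in ("scene","wrist","top"):
    p=imaging.camera(n); cv2.imwrite(f"pics/{n}3.png",p["frame"]); P=cloud(p)
    for r in imaging.tip_of(p,"lid_b_knob")[:3]: print(n,"knob",round(r["confidence"],2),r["uv"],world(p,r["uv"],z[2]+.019).round(4))
    for r in imaging.tip_of(p,"canister_mouth")[:2]: print(n,"mouth",round(r["confidence"],2),r["uv"],world(p,r["uv"],.074).round(4))
    Q=near(P,z[:2],.045,z[2]-.013,z[2]-.005)
    if len(Q)>8:
        A=np.c_[Q[:,:2],np.ones(len(Q))]; (x,y),r=cv2.minEnclosingCircle(Q[:,:2].astype(np.float32)); print(n,"flange",len(Q),x,y,r,Q.mean(0))
```

```text
pos [ 0.4541 -0.132   0.1268] F [-0.65 -0.32 -1.29] t 4.8 op 0.24052521964102117
tool x [ 0.942  0.335 -0.008] y [ 0.335 -0.942 -0.005] z [-0.009  0.002 -1.   ]
shift [0.0058 0.0048 0.0167]
scene knob 0.9 [339.9, 213.6] [ 0.454  -0.1278  0.1458]
scene knob 0.63 [339.3, 197.7] [ 0.4914 -0.1969  0.1458]
scene mouth 0.85 [336.7, 241.0] [ 0.4716 -0.1512  0.074 ]
scene flange 463 0.4506167471408844 -0.1301976591348648 0.04024321958422661 [ 0.44793517 -0.1241701   0.11743727]
wrist knob 0.73 [323.9, 335.1] [ 0.4587 -0.1352  0.1458]
wrist flange 1965 0.45971107482910156 -0.13423635065555573 0.038047682493925095 [ 0.47507869 -0.12559498  0.12139145]
top knob 0.72 [441.6, 194.3] [ 0.5913 -0.377   0.1458]
```

View pics/scene3.png

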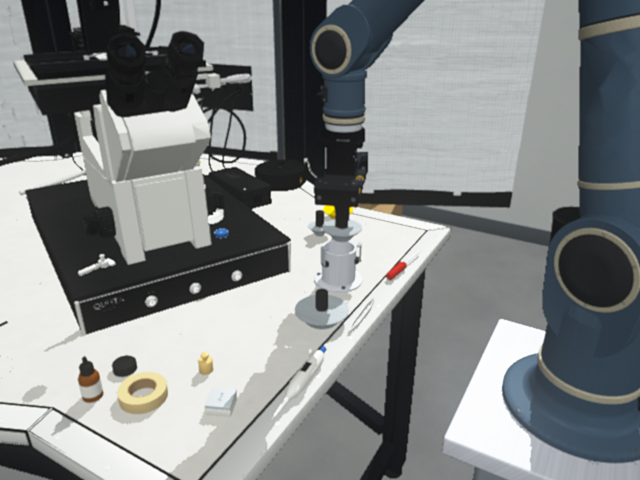

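View pics/wrist3.png

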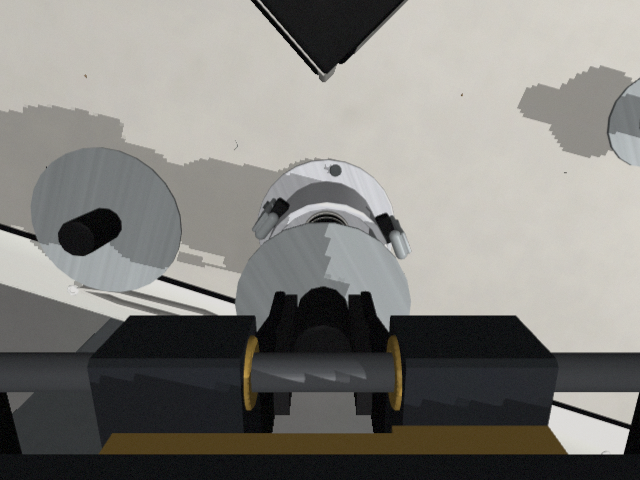

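The wrist view shows the flange centred near (323,300). Behind it the canister's two rear clips are at (270,215) and (397,235), so the lid is about in line with it. I'll measure the lid against the canister in this same camera.

```bash
cat >> h.py <<'E'
from scipy.optimize import least_squares
def fitc(Q,r,c0):  # centre of circle of known radius
    f=least_squares(lambda c:np.hypot(*(Q[:,:2]-c).T)-r,c0,loss="soft_l1",f_scale=.0015); return f.x.round(4)
def rimpts(Q,c0,outer=True):  # farthest point in each 4-degree sector
    a=np.degrees(np.arctan2(Q[:,1]-c0[1],Q[:,0]-c0[0]))//4; d=np.hypot(*(Q[:,:2]-c0).T)
    return np.array([Q[a==k][d[a==k].argmax()] for k in np.unique(a) if (a==k).sum()>3])
E
python3 - <<'E'
from h import *
delta((.461,-.1345,.11)); s=status.get_obs(); z=s["position"]
p=imaging.camera("wrist"); P=cloud(p)
Q=near(P,z[:2],.05,z[2]-.012,z[2]-.003); print("flange z",Q[:,2].mean())
E_=rimpts(Q,z[:2]+[.003,0]); 
a=(E_[:,:2]-z[:2])@[.942,.335]; E_=E_[a>.0]; print("flange",len(E_),fitc(E_,.038,z[:2]))
c0=np.array([.461,-.135])
Q=near(P,c0,.056,.003,.02); F=rimpts(Q,c0); F=F[(F[:,:2]-c0)@[.942,.335]>.025]; print("foot",len(F),F[:,2].mean(),fitc(F,.048,c0))
Q=near(P,c0,.042,.07,.078); F=rimpts(Q,c0); F=F[(F[:,:2]-c0)@[.942,.335]>.0]; print("rim",len(F),len(Q) and fitc(F,.034,c0))
Q=near(P,c0,.06,.082,.1)
for k in ((.485,-.163),(.474,-.097)):
    q=near(Q,k,.015,.08,.1); print("clip",len(q),q.mean(0).round(4))
E
```

```text
pos [ 0.4582 -0.1325  0.1311] F [ 1.52 -0.28 -1.39] t 5.25 op 0.23940757339464466
tool x [0.942 0.335 0.001] y [ 0.335 -0.942  0.001] z [ 0.001 -0.    -1.   ]
shift [0.002  0.0028 0.0211]
flange z 0.12318923524221816
flange 47 [ 0.4594 -0.1342]
foot 30 0.003729922205191204 [ 0.4616 -0.136 ]
rim 33 [ 0.4618 -0.1357]
clip 433 [ 0.4885 -0.1647  0.0866]
clip 444 [ 0.4753 -0.0985  0.0865]
```

Lid against canister is off by only 2.8 mm. I'll correct that and go down just short of the clips.

jog_arm --pt "0.1 0.0016 0.0023 0 0 0 0" --pt "0.1 0.0016 0.0023 0.008 0 0 0" --pt "0.1 0.0016 0.0023 0.016 0 0 0" --pt "0.1 0.0016 0.0023 0.022 0 0 0" --pt "0.1 0.0016 0.0023 0.028 0 0 0" --pt "0.1 0.0016 0.0023 0.028 0 0 0" --pt "0.1 0.0016 0.0023 0.028 0 0 0"

```text
time_s: 6.0
position: [0.4601, -0.1338, 0.1023]
tool_rot: [-3.096, -0.534, 0.0]
force: [-0.0, -0.1, -1.0]
opening: 0.244
grasp_force: 45.0
```

No contact forces. Now press.

jog_arm --pt "0.1 0 0 0.003 0 0 0" --pt "0.1 0 0 0.006 0 0 0" --pt "0.1 0 0 0.008 0 0 0" --pt "0.1 0 0 0.01 0 0 0" --pt "0.1 0 0 0.012 0 0 0" --pt "0.1 0 0 0.014 0 0 0" --pt "0.1 0 0 0.015 0 0 0" --pt "0.1 0 0 0.015 0 0 0" --squeeze 55

```text
time_s: 6.8
position: [0.4602, -0.1339, 0.0884]
tool_rot: [3.096, 0.534, -0.0]
force: [-1.8, 0.3, 9.0]
opening: 0.236
grasp_force: 55.0
```

jog_arm --pt "0.1 0 0 0.002 0 0 0" --pt "0.1 0 0 0.003 0 0 0" --pt "0.1 0 0 0.003 0 0 0"

```text
time_s: 7.1
position: [0.4609, -0.1341, 0.0883]
tool_rot: [3.094, 0.533, 0.001]
force: [-8.8, 2.3, 31.8]
opening: 0.239
grasp_force: 55.0
```

Run:
```python
from h import *
s=status.get_obs(); z=s["position"]
p=imaging.camera("wrist"); P=cloud(p)
c=np.array([.4617,-.1358]); Q=near(P,c,.034,.07,.1); Q=Q[(Q[:,:2]-c)@[.942,.335]>.018]; print(len(Q),Q.mean(0),np.percentile(Q[:,2],[5,50,95]))
A=np.c_[Q[:,:2]-c,np.ones(len(Q))]; print(np.linalg.lstsq(A,Q[:,2],rcond=None)[0])
cv2.imwrite("pics/w4.png",p["frame"])
```

```text
3567 [ 0.48489488 -0.12751714  0.08051292] [0.07949293 0.08051513 0.08150217]
[-0.00399646 -0.00197577  0.08062198]
```

View pics/w4.png

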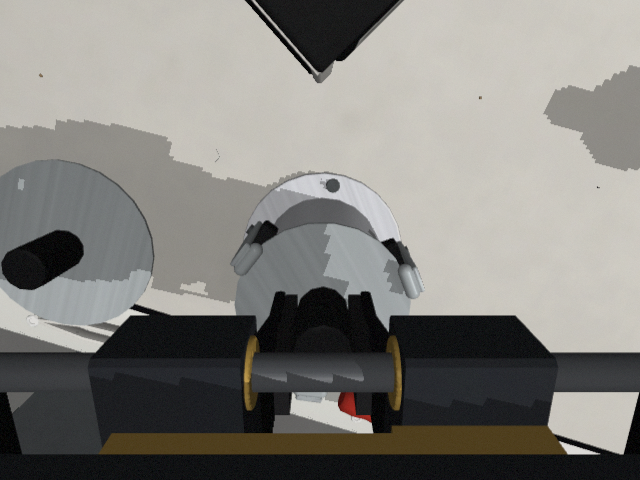

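The flange top is at z 0.0806 and flat, and the clip noses at (248,255) and (408,275) overlap its edge, so it has snapped on. I'll relieve the press, open a little and retract.

jog_arm --pt "0.1 0 0 -0.003 0 0 0" --pt "0.1 0 0 -0.003 0 0 0" --pt "0.4 0 0 -0.003 0 0 0" --pt "0.4 0 0 -0.003 0 0 0" --pt "0.4 0 0 -0.003 0 0 0" --pt "0.4 0 0 -0.03 0 0 0" --pt "0.4 0 0 -0.07 0 0 0" --pt "0.4 0 0 -0.11 0 0 0"

```text
time_s: 7.95
position: [0.4593, -0.1337, 0.1948]
tool_rot: [-3.095, -0.534, 0.004]
force: [0.1, -0.6, -0.1]
opening: 0.397
grasp_force: 0.0
```

jog_arm --pt "0.4 -0.02 0.05 -0.04 0 0 0" --pt "0.4 -0.04 0.1 -0.04 0 0 0" --pt "0.4 -0.06 0.15 -0.04 0 0 0" --pt "0.4 -0.07 0.18 -0.04 0 0 0" --pt "0.4 -0.07 0.18 -0.04 0 0 0" --pt "0.4 -0.07 0.18 -0.04 0 0 0" --pt "0.4 -0.07 0.18 -0.04 0 0 0"

```text
time_s: 8.65
position: [0.4546, -0.3253, 0.2339]
tool_rot: [-3.094, -0.537, 0.001]
force: [0.4, 0.4, 0.6]
opening: 0.405
grasp_force: 0.0
```

Run:
```python
from h import *
p=imaging.camera("top"); P=cloud(p); c=np.array([.461,-.135])
for n,z0,z1,r in (("flange",.074,.084,.034),("knobtop",.1,.13,.03)):
    Q=near(P,c,r,z0,z1); print(n,len(Q),Q.mean(0),cv2.minEnclosingCircle(Q[:,:2].astype(np.float32)))
    A=np.c_[Q[:,:2]-c,np.ones(len(Q))]; print(np.linalg.lstsq(A,Q[:,2],rcond=None)[0])
for t in ("lid_a_knob","lid_c_knob"):
    print(t,[(round(r["confidence"],2),world(p,r["uv"],.051).round(3)) for r in imaging.tip_of(p,t)[:3]])
print(status.get_obs()["position"])
cv2.imwrite("pics/top5.png",p["frame"][150:350,180:480].repeat(2,0).repeat(2,1))
```

```text
flange 975 [ 0.46078126 -0.13520181  0.08091257] ((0.4610012173652649, -0.1349964290857315), 0.033996764570474625)
[-0.00051262 -0.00162464  0.08091213]
knobtop 128 [ 0.46026748 -0.13467827  0.11653868] ((0.46052315831184387, -0.13459761440753937), 0.010736845433712006)
[0.06454879 0.06280022 0.11656576]
lid_a_knob [(0.93, array([ 0.594, -0.298,  0.051]))]
lid_c_knob [(0.7, array([0.42 , 0.006, 0.051]))]
[ 0.45496179 -0.32505514  0.23446465]
```

View pics/top5.png

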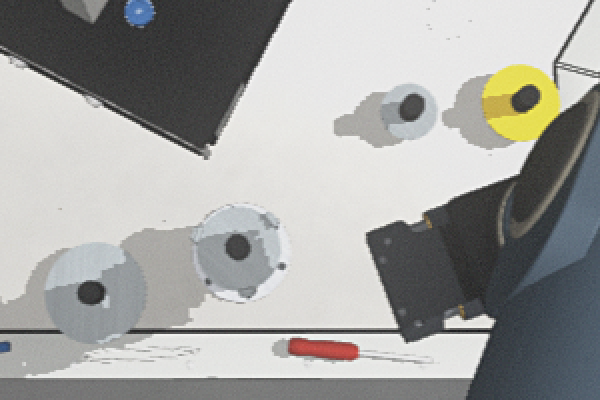

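The lid sits centred on the canister at crop (240,250), flat, with its flange top 7 mm above the rim. The other lids haven't moved and the arm is clear.

```bash
python3 -c "
from cell import order; print(order.finish_job())"
```

```text
the job is handed in; nothing more can be done
None
```

The 76 mm lid is snapped flat onto the canister, the other two lids lie where they were, the arm is clear, and the job was handed in at about 9 s; no verdict came back.

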